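# Post a necked spigot into the flap-lidded parts box

### The job

On the bench stand two bright steel fittings of the same height: a plain tube and a solid spigot with a narrower neck at its top. Take the necked spigot and, keeping it upright with the neck up, push it down through the sprung flap in the lid of the grey parts box (push it through in the grip, do not toss or drop it in from above), then let it go so that it falls inside and the flap springs shut. Leave the plain tube standing where it is.

Things in the scene. Friction and masses are not known exactly. Their poses are not given: they have to be found in the camera images.
- spigot_mid (a point): centre of the necked spigot to post: bright steel, loose, standing on the bench, 105 mm tall, about 0.25 kg. A solid cylinder, 32 mm diameter and 70 mm high, carries a round neck of 18 mm diameter and 35 mm height. This point is on the axis half-way up (52.5 mm above the foot, 17.5 mm below the shoulder where the neck begins); z runs along the axis to the neck
- mouth (a point): centre of the mouth in the lid of the grey sheet-metal parts box, at the lid's top face, 190 mm above the bench. The box (160 x 180 x 190 mm high, 3 mm sheet) is fixed; the mouth, mid-lid, is 66 x 66 mm, filled by a flush bare aluminium flap. Above the lid only 3 mm hinge knuckles stand. z is up; x, y turn with the box; the flap's hinge is along the mouth's +x edge
- flap (a joint): flap angle, rad: 0 shut and flush, growing to 1.5 as its free edge swings down into the box. 64 mm from hinge to free edge. A light, near-constant spring shuts it: some 3 N on its middle open it, more than the spigot weighs. With the spigot upright amid the mouth, foot 55 mm or more below the lid, the flap hangs at about 70 degrees beside it and the spigot slides on into the box when let go
- sleeve_mid (a point): centre (half-way up, on the axis) of the plain tube, a bystander: bright steel, standing loose and upright, 32 mm diameter over its whole 105 mm height, dark bore in its top. At least 90 mm from the spigot, centre to centre. All else near the two is lower than 50 mm
Not all that is in view belongs to the job. What is shaped like the part that bears spigot_mid but brown or green is not meant. Leave any blue look-alike of the part that bears sleeve_mid alone.

How it is judged:
On the way, in this order (a step that is already met when the one before it is completed fails the run):
1. the spigot, upright, has been lifted to above the lid over the mouth, the flap still shut (z of spigot_mid in the frame of mouth above 0.045 m and horizontal distance between spigot_mid and mouth below 0.035 m and angle between spigot_mid's own z axis and vertical below 0.4 rad and value of joint flap below 0.25 rad), for 0.05 s.
2. the spigot, still upright, pushes the flap open steadily (not falling through) (value of joint flap above 0.5 rad and horizontal distance between spigot_mid and mouth below 0.035 m and angle between spigot_mid's own z axis and vertical below 0.4 rad and z of spigot_mid in the frame of mouth above -0.03 m), for 0.2 s.
At the end, for the whole second after the job is handed in: The spigot lies at rest inside the box (its centre within the walls and at least 100 mm below the lid), the flap is shut again (under 0.1 rad), and the plain tube still stands upright within 30 mm of where it stood (z of spigot_mid in the frame of mouth below -0.1 m and x of spigot_mid in the frame of mouth between -0.08 and 0.08 m and y of spigot_mid in the frame of mouth between -0.09 and 0.09 m and value of joint flap below 0.1 rad and linear speed of spigot below 0.03 m/s and distance of sleeve_mid from where it was at the start of the episode below 0.03 m and angle between sleeve_mid's own z axis and vertical below 0.2 rad); the robot touches nothing.
It fails at once if the plain tube is knocked over (angle between sleeve_mid's own z axis and vertical above 0.6 rad).
It also fails if it takes over 35 s, if anything falls off the work surface, if the arm or the gripper's body presses on something with over 40 N, if the wrist force passes 120 N, or if a joint passes its speed limit or range.

### The arm

A 7-joint arm with a two-finger parallel gripper is mounted at the origin on the work surface. World frame = base frame: x ahead of the robot, y to its left, z up, the work surface at z = 0. Lengths are in m, angles in rad, forces in N, time in s.
With the tool pointing down it reaches from about 0.425 to 0.95 m from the base axis. Payload 4.7 kg.
Tool frame: the origin (TCP) lies on the centre line of the jaws, within the pads' length; the fingertips stand robot.nose_length ahead of it and the grasp point (between the pads) lies 8 mm behind it (robot.nose_length is the distance from the TCP to the fingertips, in m); z points along the fingers, x is the direction in which the jaws open and shut, and the axes are right-handed (so a half turn about z gives the same grasp; the last joint's range is limited). The gripper opens to 85 mm and grips with 20 to 120 N. Pads are 22 mm wide; open, the fingers measure 114 mm over their backs; the gripper's body (76 mm by 85 mm) begins 54 mm behind the grasp point. The pads swing forward as they close: fully open they stand 13 mm farther back than shut.
Start: joints at [-1.159, 0.469, -0.049, 1.532, 0.024, 1.141, -0.082], TCP at [0.288, 0.611, 0.242] pointing down, gripper open.
Joint ranges: [-2.59, 2.59], [-0.33, 1.99], [-1.39, 1.29], [0.1, 2.45], [-1.04, 4.18], [0.21, 1.99], [-2.66, 2.66]. Speed limits (rad/s): [2.57, 2.57, 3.14, 3.14, 3.14, 3.14, 3.14].

### API

Orientations are given as [roll, pitch, yaw] about the fixed x, y, z axes, in that order (R = Rz(yaw) Ry(pitch) Rx(roll)).
In Python, from plant import robot gives the robot as it stands. Calls block until the motion is done:
- robot.goto(position, orientation): joint-space move of the TCP to a pose.
- robot.move_straight(position, vel=0.15, attitude=None, contact_N=None): straight line of the TCP; attitude=None keeps the orientation; vel is the mean speed in m/s. With contact_N (N) it stops when the force on the tool has changed by that much, and returns True; else False.
- robot.move_joints(angles): joint-space move.
- robot.grip(opening, strength=None): opening from 0.0 (shut) to 1.0 (fully open); strength is the grip in N (None keeps the last); returns when the fingers have stopped.
- robot.sleep(seconds).
- robot.inverse_kinematics(position, orientation): joint angles nearest the present ones, or None.
- robot.sense(): the state.
- robot.grab_frame(name): name is "side" or "top" or "wrist"; returns a dict with "image" (384x512x3 uint8, red, green, blue), "range_z" (384x512 float32, m along the optical axis (not along the pixel's ray), 0 where there is no reading), "fx", "fy", "cx", "cy" (pixels), "R" (3x3) and "t" (3): a world point X has camera coordinates R X + t. Camera axes: x right, y down, z forward; pixel columns grow to the right and rows downward; lengths in m; the calibration is good to about 2 mm. A picture is of the moment at which its call begins.
A pose or a line that the arm cannot do raises robot.IKError and nothing moves.
- robot.close_job(): hands the job in, once; it reports no verdict.
The state is a dict: "t": time; "joint_pos": joint angles; "joint_velocities": joint speeds; "effort": joint torques, N m; "tcp_pos": TCP position; "tcp_rot": TCP orientation; "wrist_force": force on the tool from outside, world axes, zero at the start; "torque": the same for the moment, N m; "opening": opening from 0.0 (shut) to 1.0 (fully open).
Only numpy, scipy, OpenCV 4.12 (cv2) and the standard library are available. Lean on these libraries where they do the work, as an engineer would, in place of code of your own. Each camera call takes 0.05 s, during which the arm holds its last target. There are 200 camera calls.

## Working session

There is one attempt and no reset: what is moved stays moved. The work goes in short steps, each a Python script; the robot and the scene stay as the last script left them, time stands still between calls to the robot, and variables do not carry over. Pictures are saved under pics/ and viewed, about 8 in all and at most 12, crops included, and the job is handed in when it is done.

```bash
mkdir -p pics && cat > h.py <<'E'
import numpy as np, cv2
from plant import robot
def save(f,n,crop=None,s=1):
    im=f["image"][:,:,::-1]
    if crop: im=im[crop[1]:crop[3],crop[0]:crop[2]]
    cv2.imwrite("pics/"+n,cv2.resize(im,None,fx=s,fy=s,interpolation=cv2.INTER_CUBIC))
def ray(f,u,v,z):
    d=f["R"].T@np.array([(u-f["cx"])/f["fx"],(v-f["cy"])/f["fy"],1]); c=-f["R"].T@f["t"]
    return c+d*(z-c[2])/d[2]
def cloud(f):
    v,u=np.mgrid[:384,:512]; Z=f["range_z"].astype(float)
    P=np.stack([(u-f["cx"])/f["fx"]*Z,(v-f["cy"])/f["fy"]*Z,Z],-1)
    W=(P-f["t"])@f["R"]; W[Z<=0]=np.nan
    return W
E
python3 - <<'E'
from h import *
a=robot.grab_frame("top");b=robot.grab_frame("side")
import pickle;pickle.dump((a,b),open("f0.pkl","wb"))
cv2.imwrite("pics/a.png",np.hstack([a["image"],b["image"]])[:,:,::-1][:, :]) if 0 else None
save(a,"top.png",None,1.5);save(b,"side.png",None,1.5)
for f in(a,b): print((-f["R"].T@f["t"]).round(3),f["R"].round(2).tolist(),f["fx"])
print(robot.nose_length,robot.sense())
E
```

```text
[ 0.29  -0.014  1.13 ] [[0.08, -1.0, 0.01], [-0.97, -0.08, -0.24], [0.24, 0.02, -0.97]] 419.3800418764253
[ 0.136 -0.673  0.819] [[0.85, -0.52, -0.0], [-0.35, -0.57, -0.75], [0.39, 0.64, -0.66]] 436.51576348839177
0.011 {'t': 0.1, 'joint_pos': array([-1.15886614,  0.46934758, -0.04861774,  1.53359792,  0.02410509,
        1.14101782, -0.08230503]), 'joint_velocities': array([ 1.48060638e-03, -3.13591507e-03,  2.36117580e-04, -3.26399100e-03,
        2.01064142e-04, -8.05107959e-05,  3.04793691e-04]), 'effort': array([ 2.58193531e-04, -5.11514461e+01, -4.72886825e-02, -2.38393039e+01,
        1.07326629e-02,  4.35083726e-03, -1.95842915e-06]), 'tcp_pos': array([0.28776959, 0.61000638, 0.2413654 ]), 'tcp_rot': array([3.14153432e+00, 1.78384988e-03, 1.13001304e+00]), 'wrist_force': array([-0.3222948 , -0.26883252, -0.2759273 ]), 'torque': array([-0.0346683 , -0.0243173 ,  0.00840982]), 'opening': 1.0016037286341817}
```

View pics/top.png

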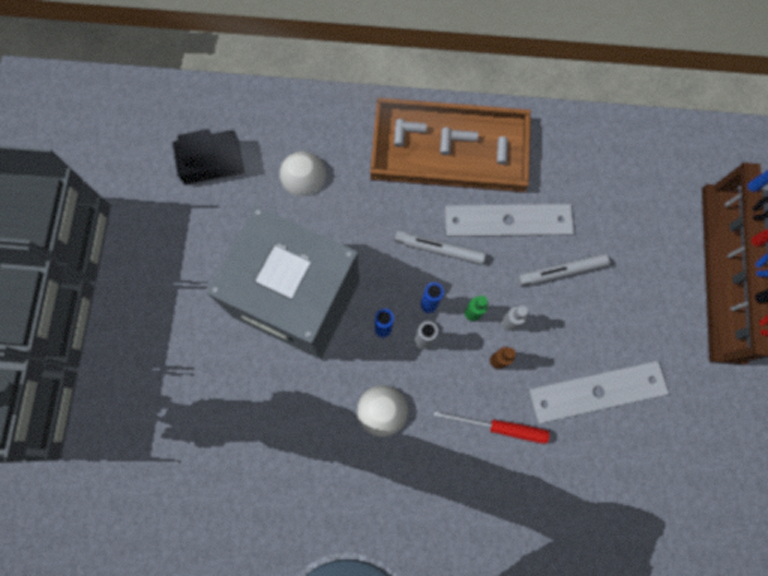

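View pics/side.png

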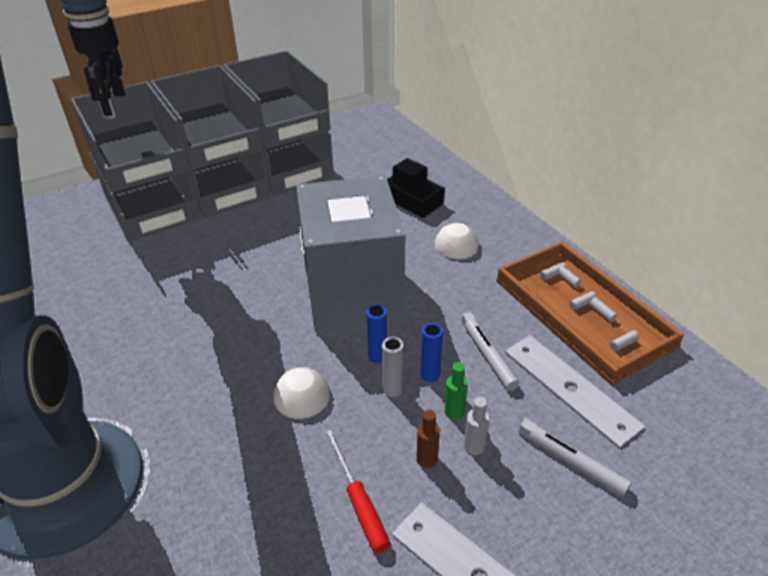

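```bash
python3 - <<'E'
from h import *
import pickle
a,b=pickle.load(open("f0.pkl","rb"))
W=cloud(a)
def box(u,v,r): return W[int(v/1.5)-r:int(v/1.5)+r,int(u/1.5)-r:int(u/1.5)+r].reshape(-1,3)
for n,(u,v) in dict(spig=(516,318),tube=(427,333),green=(477,308),brown=(503,357),blue1=(433,296),blue2=(384,321)).items():
    q=box(u,v,14); q=q[q[:,2]>.03]; z=np.nanmax(q[:,2]); t=q[q[:,2]>z-.012]; r=ray(a,u/1.5,(v-8)/1.5,.105)
    print(n,z.round(3),t.mean(0).round(3),np.ptp(t,0).round(3),len(t),r.round(3))
# flap: bright on lid
g=a["image"].astype(int); m=(g.min(2)>185); m[:150]=0;m[220:]=0;m[:,:150]=0;m[:,240:]=0
m=cv2.morphologyEx(m.astype(np.uint8),cv2.MORPH_OPEN,np.ones((5,5)))
c=max(cv2.findContours(m,0,1)[0],key=cv2.contourArea); R=cv2.minAreaRect(c)
P=np.array([ray(a,*p,.19) for p in cv2.boxPoints(R)]);print("flap",R,P.round(3),P.mean(0))
print(np.linalg.norm(P[1]-P[0]),np.linalg.norm(P[2]-P[1]))
L=W[150:225,140:240];l=L[(L[...,2]>.18)&(L[...,2]<.2)];print("lid",l.mean(0),len(l)); r=cv2.minAreaRect(l[:,:2].astype(np.float32));print(r)
A=cv2.resize(a["image"][150:260,230:370],None,fx=4,fy=4,interpolation=2);B=cv2.resize(a["image"][140:240,135:245],None,fx=4.4,fy=4.4,interpolation=2)
I=np.zeros((440,1050-250,3),np.uint8);A=cv2.resize(A,(440,346));B=cv2.resize(B,(360,327));I[:346,:440]=A;I[:327,440:]=B
cv2.imwrite("pics/crop.png",I[:346,:,::-1])
E
```

```text
spig 0.109 [ 0.529 -0.248  0.105] [0.018 0.016 0.012] 44 [ 0.53  -0.238  0.105]
tube 0.111 [ 0.482 -0.093  0.106] [0.031 0.03  0.012] 127 [ 0.492 -0.091  0.105]
green 0.11 [ 0.542 -0.18   0.105] [0.017 0.018 0.01 ] 42 [ 0.542 -0.172  0.105]
brown 0.109 [ 0.458 -0.23   0.104] [0.015 0.016 0.012] 47 [ 0.463 -0.218  0.105]
blue1 0.11 [ 0.55  -0.099  0.105] [0.029 0.031 0.01 ] 123 [ 0.556 -0.097  0.105]
blue2 0.11 [ 0.497 -0.019  0.105] [0.031 0.03  0.012] 127 [ 0.506 -0.019  0.105]
flap ((188.1999969482422, 180.60000610351562), (25.043960571289062, 25.93838882446289), 26.56505012512207) [[0.524 0.182 0.19 ]
 [0.582 0.162 0.19 ]
 [0.559 0.107 0.19 ]
 [0.502 0.127 0.19 ]] [0.54154987 0.14437228 0.19      ]
0.061618157593533944 0.05991589015220286
lid [0.53384833 0.14136753 0.1902316 ] 4890
((0.5396021604537964, 0.14378878474235535), (0.18128851056098938, 0.16041199862957), 69.48242950439453)
```

View pics/crop.png

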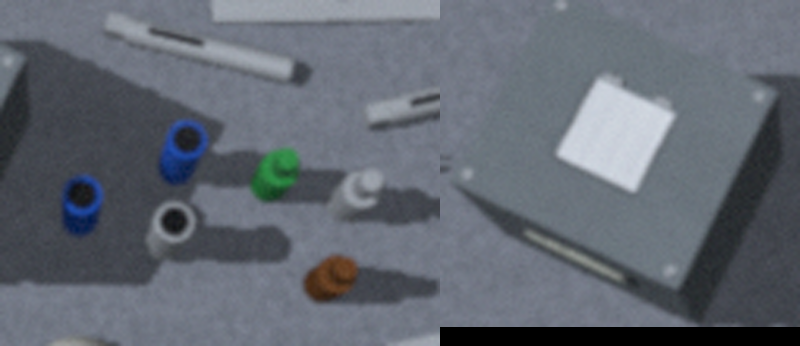

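The target is the steel necked part at (516,318) in the enlarged top view. The green part at (477,308) and the brown one at (503,357) have the wrong colour. The steel part at (427,333) has a dark bore, so it is the plain tube, and the two blue parts are tubes as well. The heights come out at about 0.105 m and the lid at 0.190 m, which agrees with the brief. The hinge knuckles are on the edge farther from the base, so box +x lies at about -20°.

```bash
python3 - <<'E'
from h import *
pi=np.pi
s=np.array([.529,-.248])
s0=robot.sense()["tcp_pos"]
robot.move_straight([s0[0],s0[1],.33],vel=.25)
best=[(np.abs(q[6]),y) for y in np.radians([122,-58]) if (q:=robot.inverse_kinematics([*s,.25],[pi,0,y])) is not None]
print(best); y=min(best)[1]
for p in ([.53,.144,.33],[*s,.33],[*s,.25]):
    for Y in np.radians([122,-58,159.5,-20.5]):
        q=robot.inverse_kinematics(p,[pi,0,Y]); print(p,Y.round(2),None if q is None else np.round(q,2))
robot.goto([*s,.25],[pi,0,y]); robot.grip(.55)
f=robot.grab_frame("wrist"); save(f,"w1.png",None,1.2)
import pickle;pickle.dump(f,open("w1.pkl","wb"))
W=cloud(f); d=np.hypot(W[...,0]-s[0],W[...,1]-s[1]); m=(d<.03)&(W[...,2]>.095)&(W[...,2]<.115)
print(W[m].mean(0),np.ptp(W[m],0),m.sum(),np.argwhere(m).mean(0)); S=robot.sense();print(S["t"],S["tcp_pos"],S["tcp_rot"],S["joint_pos"].round(2))
E
```

```text
[(np.float64(2.108000730652225), np.float64(2.129301687433082)), (np.float64(0.2474379937571451), np.float64(-1.0122909661567112))]
[0.53, 0.144, 0.33] 2.13 [-0.43  0.19  0.1   1.72 -0.02  1.23  1.81]
[0.53, 0.144, 0.33] -1.01 [-0.76  0.2   0.5   1.74 -0.1   1.23 -1.25]
[0.53, 0.144, 0.33] 2.78 [-0.35  0.2   0.01  1.72 -0.    1.23  2.44]
[0.53, 0.144, 0.33] -0.36 [-0.73  0.2   0.47  1.74 -0.09  1.23 -0.6 ]
[np.float64(0.529), np.float64(-0.248), 0.33] 2.13 [ 1.09  0.41 -0.99  1.6   0.35  1.32  2.18]
[np.float64(0.529), np.float64(-0.248), 0.33] -1.01 [-0.38  0.36  1.    1.68 -0.31  1.28 -0.33]
[np.float64(0.529), np.float64(-0.248), 0.33] 2.78 [-0.51  0.49  1.27  1.68 -0.48  1.33 -2.65]
[np.float64(0.529), np.float64(-0.248), 0.33] -0.36 [-0.37  0.36  0.99  1.68 -0.31  1.27  0.32]
[np.float64(0.529), np.float64(-0.248), 0.25] 2.13 [ 1.08  0.49 -0.99  1.71  0.44  1.19  2.11]
[np.float64(0.529), np.float64(-0.248), 0.25] -1.01 [-0.35  0.44  0.98  1.79 -0.41  1.13 -0.25]
[np.float64(0.529), np.float64(-0.248), 0.25] 2.78 [-0.42  0.5   1.12  1.79 -0.49  1.16 -2.65]
[np.float64(0.529), np.float64(-0.248), 0.25] -0.36 [-0.34  0.44  0.97  1.79 -0.4   1.13  0.4 ]
[ 0.53251263 -0.24641755  0.10467697] [0.01758168 0.01713442 0.01211046] 373 [171.59785523 257.9383378 ]
4.25 [ 0.52899098 -0.24799553  0.24999315] [ 3.14156695e+00  1.46839326e-05 -1.01230194e+00] [-0.35  0.44  0.98  1.79 -0.41  1.13 -0.25]
```

View pics/w1.png

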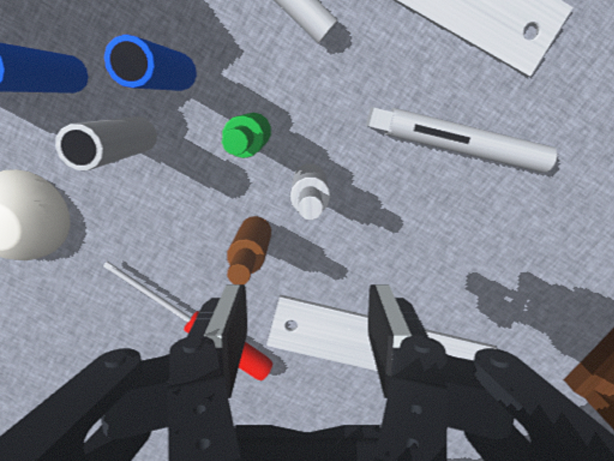

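The wrist view confirms the steel necked part at (258,172) unscaled. It is clear of green and brown along the jaw axis, and its measured position is (0.532,-0.247), top at 0.105. I'll grasp the neck now.

```bash
python3 - <<'E'
from h import *
pi=np.pi
p=[.532,-.2468]
robot.move_straight([*p,.15],vel=.2)
print("contact",robot.move_straight([*p,.084],vel=.08,contact_N=8))
robot.grip(0,strength=70); S=robot.sense(); print(S["opening"],S["tcp_pos"],S["wrist_force"])
robot.move_straight([*p,.34],vel=.2)
S=robot.sense(); print(S["t"],S["opening"],S["wrist_force"])
robot.move_straight([.53,-.0,.34],vel=.25)
robot.move_straight([.5405,.144,.34],vel=.25,attitude=[pi,0,np.radians(-20.5)])
a=robot.grab_frame("top");b=robot.grab_frame("side")
import pickle;pickle.dump((a,b),open("f1.pkl","wb"))
S=robot.sense(); print(S["t"],S["opening"],S["tcp_pos"],S["wrist_force"])
I=np.hstack([a["image"][90:280,90:290],b["image"][20:210,150:350]])[:,:,::-1]
cv2.imwrite("pics/c1.png",cv2.resize(I,None,fx=2,fy=2))
E
```

```text
contact False
0.18779889600088454 [ 0.53248127 -0.24719608  0.08459839] [ 0.5318283  -0.8807921   3.17065408]
7.6917 0.19065660016457392 [ 1.77738882e-03 -7.63099713e-01 -2.41173741e+00]
9.7333 0.18706835791169357 [0.54071958 0.14134102 0.3402446 ] [-0.62040654  0.84248186 -2.43424158]
```

View pics/c1.png

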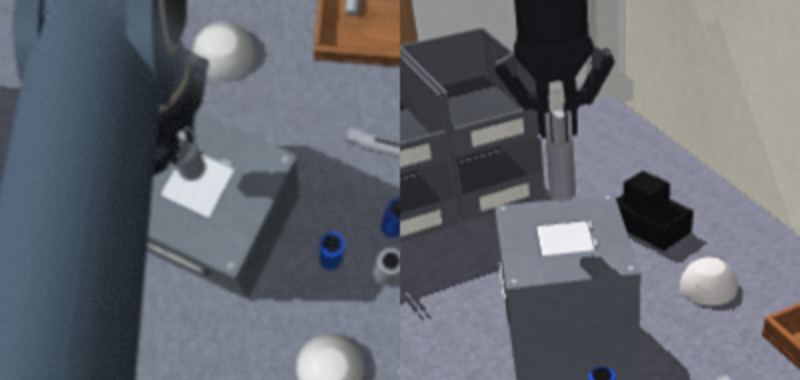

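```bash
python3 - <<'E'
from h import *
import pickle
a,b=pickle.load(open("f1.pkl","rb")); W=cloud(b)
d=np.hypot(W[...,0]-.5405,W[...,1]-.144)
for lo,hi in((.25,.26),(.26,.29),(.29,.32)):
    m=(d<.03)&(W[...,2]>lo)&(W[...,2]<hi); print(lo,m.sum(),np.nanmedian(W[m],0).round(4) if m.any() else "")
m=(d<.03)&(W[...,2]>.2)&(W[...,2]<.3);print("foot",np.nanmin(W[m][:,2]))
c=np.array([.5405,.144])-.003*np.array([np.cos(np.radians(-20.5)),np.sin(np.radians(-20.5))])
robot.move_straight([*c,.30],vel=.1); robot.sleep(.2)
S=robot.sense(); print(S["t"],S["tcp_pos"],S["wrist_force"])
print("contact",robot.move_straight([*c,.212],vel=.05,contact_N=25)); robot.sleep(.4)
S=robot.sense(); print(S["t"],S["tcp_pos"],S["wrist_force"],S["opening"])
b=robot.grab_frame("side"); save(b,"c2.png",(150,20,350,210),3)
E
```

```text
0.25 15 [0.5397 0.1294 0.2582]
0.26 146 [0.5358 0.1274 0.2753]
0.29 158 [0.5341 0.1279 0.3058]
foot 0.25522980126605105
10.4833 [0.53820532 0.14500954 0.30074892] [ 0.45780634  0.0761187  -1.40208944]
contact False
12.7917 [0.53754689 0.14503845 0.21191868] [-3.17555861  1.10648146 -2.93517972] 0.1851737531010782
```

View pics/c2.png

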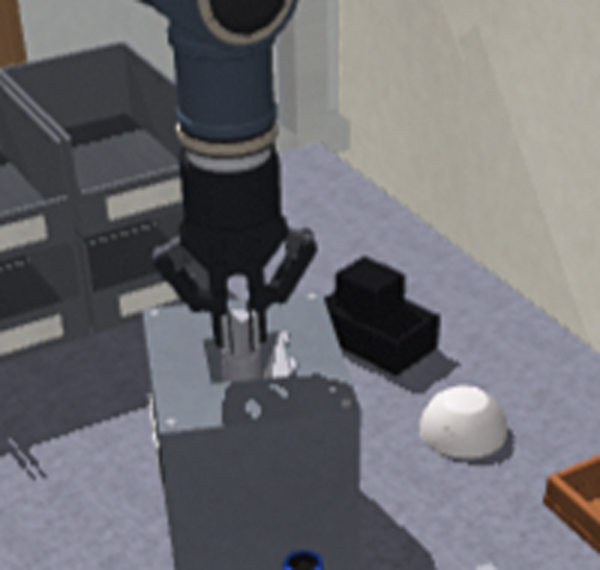

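The spigot stands upright in the mouth at (245,345) with the flap hanging open beside it at (285,355). Now I'll release it.

```bash
python3 - <<'E'
from h import *
robot.grip(.6); robot.sleep(.4)
p=robot.sense()["tcp_pos"]
robot.move_straight([p[0],p[1],.36],vel=.2)
robot.move_straight([.5,-.1,.38],vel=.3)
robot.sleep(.5)
a=robot.grab_frame("top");b=robot.grab_frame("side")
W=cloud(a)
for n,q in dict(tube=(.482,-.093)).items():
    m=(np.hypot(W[...,0]-q[0],W[...,1]-q[1])<.035)&(W[...,2]>.095)&(W[...,2]<.12);print(n,m.sum(),W[m].mean(0))
S=robot.sense();print(S["t"],S["wrist_force"])
W=cloud(b); c=np.array([.5405,.144]); m=(abs(W[...,0]-c[0])<.02)&(abs(W[...,1]-c[1])<.02); z=W[m][:,2];print("mouth z",np.nanpercentile(z,[0,5,50,95,100]))
I=np.hstack([cv2.resize(a["image"][100:290,120:320],None,fx=2,fy=2),cv2.resize(b["image"][90:280,150:350],None,fx=2,fy=2)])
cv2.imwrite("pics/c3.png",I[:,:,::-1])
E
```

```text
tube 0 [nan nan nan]
16.1417 [-0.62821129  0.45002036  0.66505372]
mouth z [0.18704518 0.18888939 0.19036684 0.19257665 0.19337284]<stdin>:10: RuntimeWarning: Mean of empty slice.
  ret = um.true_divide(
```

View pics/c3.png

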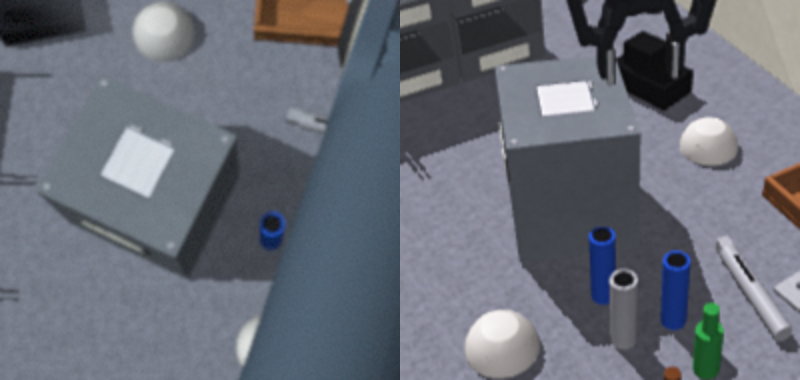

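The flap is shut flush at (565,98), the spigot is gone from sight, and the plain tube stands at (622,310). The arm hid the tube from the top camera, so I'll compare it in the side view before handing in.

```bash
python3 - <<'E'
from h import *
import pickle
_,b0=pickle.load(open("f0.pkl","rb")); b=robot.grab_frame("side")
for f in (b0,b):
    W=cloud(f); m=(np.hypot(W[...,0]-.482,W[...,1]+.093)<.03)&(W[...,2]>.03)&(W[...,2]<.12); print(m.sum(),W[m].mean(0).round(4),W[m][:,2].max())
robot.close_job()
E
```

```text
418 [ 0.4816 -0.1009  0.0782] 0.10827860251036955
417 [ 0.4816 -0.101   0.0784] 0.1091726736997219
the job is handed in; nothing more can be done
```

I gripped the steel necked spigot by its neck, carried it upright over the mouth, pushed it about 60 mm down through the flap and released it. I handed the job in shortly after 16.2 s on the robot's clock.

**Last checks that passed:**
- **Flap:** shut and flush. Depth readings across the mouth have a median of 0.190 m, matching the lid.
- **Spigot:** no longer visible in the side view.
- **Plain tube:** moved about 0.1 mm by side-camera depth, so effectively not at all.
- **Arm:** parked clear and touching nothing.

**Checks that failed or weren't possible:**
- **Tube from above:** this check returned nothing because the arm blocked the top camera, so I used the side camera instead.
- **Spigot inside the box:** I could not see it at rest, so that is inferred from it being gone and the flap being closed.

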